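Check ground sample plates with a straightedge and sort them

TASK

Check the two or three ground plates for the spectrometer, first the blue-banded, then the yellow, then the green if there is one: lay the straightedge lengthwise along the middle of the plate's face, let go, and press down gently (about 5 N) on its orange end, then on its bare end, holding each press a moment, to find out whether it rocks. Put every plate that rocks into the orange regrind tray, face up, and line up the flat ones face up in the fence corner, side by side without gaps from the blue side fence on, all with one end flush against the red end fence. Lay the straightedge back upright and lengthwise on its cork rest, and leave the tin, the steel disc (if there) and the spanner alone.

Things in the scene. Friction and masses are not known exactly. Their poses are not given: they have to be found in the camera images.
- plate1a: Blue-banded aluminium plate, 110 (x) x 50 (y) mm, 0.24 kg, a blue band round each end; at first on the table, on a flat black mark. Of 1a and 1b exactly one is there. Ground upper face (+z): flat, 16 mm high, or crowned, 17 mm high along a ridge across the middle, falling straight to 14 mm at both ends; only the straightedge shows which. Origin: centre of the flat underside.
- plate1b: Blue-banded aluminium plate, 110 (x) x 50 (y) mm, 0.24 kg, a blue band round each end; at first on the table, on a flat black mark. Of 1a and 1b exactly one is there. Ground upper face (+z): flat, 16 mm high, or crowned, 17 mm high along a ridge across the middle, falling straight to 14 mm at both ends; only the straightedge shows which. Origin: centre of the flat underside.
- plate2a: Yellow-banded aluminium plate, 110 (x) x 50 (y) mm, 0.24 kg, a yellow band round each end; at first on the table, on a flat black mark. Of 2a and 2b exactly one is there. Ground upper face (+z): flat, 16 mm high, or crowned, 17 mm high along a ridge across the middle, falling straight to 14 mm at both ends; only the straightedge shows which. Origin: centre of the flat underside.
- plate2b: Yellow-banded aluminium plate, 110 (x) x 50 (y) mm, 0.24 kg, a yellow band round each end; at first on the table, on a flat black mark. Of 2a and 2b exactly one is there. Ground upper face (+z): flat, 16 mm high, or crowned, 17 mm high along a ridge across the middle, falling straight to 14 mm at both ends; only the straightedge shows which. Origin: centre of the flat underside.
- plate3a: Green-banded aluminium plate, 110 (x) x 50 (y) mm, 0.24 kg, a green band round each end; at first on the table, on a flat black mark. Of 3a and 3b at most one is there. Ground upper face (+z): flat, 16 mm high, or crowned, 17 mm high along a ridge across the middle, falling straight to 14 mm at both ends; only the straightedge shows which. Origin: centre of the flat underside.
- plate3b: Green-banded aluminium plate, 110 (x) x 50 (y) mm, 0.24 kg, a green band round each end; at first on the table, on a flat black mark. Of 3a and 3b at most one is there. Ground upper face (+z): flat, 16 mm high, or crowned, 17 mm high along a ridge across the middle, falling straight to 14 mm at both ends; only the straightedge shows which. Origin: centre of the flat underside.
- straightedge: Steel straightedge, 0.25 kg: foot 110 (x) x 36 (y) x 8 mm, and along all of it a rib 16 mm wide (y), top 28 mm above the underside; grip the rib at mid-length. The +x end is orange for 20 mm. Origin: centre of the underside. On a flat face it stays still when pressed; on a crowned one it rocks 0.11 rad from one end's press to the other's and stays leaning as last pressed.
- orange_end (a point): The middle of the straightedge's orange end, at the underside, 55 mm from its origin.
- rest: The straightedge's rest: a fixed cork slab 130 (x) x 55 (y) x 6 (z) mm. Origin: centre of the underside; x along the length.
- fixture: The fence fixture, fixed: a steel slab 150 (x) x 200 (y) mm, 6 mm thick, with a red end fence along its whole +x edge and a blue side fence along its +y edge, both 12 mm thick, with tops 28 mm above the slab's underside. Origin: centre of the slab's underside.
- corner (a point): The inside corner of the two fences, on the slab's top. Same axes as the fixture: the red fence's inner face is the plane x = 0 and the blue one's the plane y = 0; plates stand at negative x and y, their length along x.
- tray: The orange regrind tray, fixed: an open box 150 (x) x 145 (y) x 30 (z) mm outside, walls and floor 5 mm thick. Origin: centre of the underside.
- tin: A steel sample tin, 66 mm across, 85 mm high, standing beyond the work; leave it alone. Origin: centre of the underside.
- disc: A dark steel sample disc, 44 mm across, 20 mm high, beyond the work (not always there); leave it alone. Origin: centre of the underside.
- spanner: A spanner, 140 mm long, lying beyond the work; leave it alone.
Things that resemble listed ones, but are neither listed nor needed, are in the scene too. Of the things shaped like the straightedge, the steel one is meant. Leave any turquoise look-alike of the plate1b alone.

How it is judged:
By the outcome, as a careful person would: the job done as asked, in the order asked, and still so for the second after the job is handed in, with the robot touching nothing.
Of plate1a, plate1b only 1 to 1 are there at a start; the rules pass over those that are not, and their reading is None.
Of plate2a, plate2b only 1 to 1 are there at a start; the rules pass over those that are not, and their reading is None.
Of plate3a, plate3b, disc only 1 to 1 are there at a start; the rules pass over those that are not, and their reading is None.
At some moment in a run one of plate1a, plate1b, plate2a, plate2b, plate3a, plate3b may be knocked a few centimetres aside while the robot is not near it.
Once in a run the grip may slacken for a moment while it holds something.
It also fails if it takes over 210 s, if anything falls off the work surface, if the arm or the gripper's body presses on something with over 40 N, if the wrist force passes 120 N, or if a joint passes its speed limit or range.

ROBOT

A 6-joint arm with a two-finger parallel gripper is mounted at the origin on the work surface. World frame = base frame: x ahead of the robot, y to its left, z up, the work surface at z = 0. Lengths are in mm, angles in rad, forces in N, time in s.
With the tool pointing down it reaches from about 350 to 775 mm from the base axis. Payload 5.5 kg.
Tool frame: the origin (TCP) lies at the very end of the fingers, on their centre line; the grasp point (between the pads) lies env.pinch_z behind it (env.pinch_z is the distance from the TCP to the grasp point, in mm); z points along the fingers, y is the direction in which the jaws open and shut (so a half turn about z gives the same grasp; the last joint's range is limited). The gripper opens to 85 mm and grips with 20 to 120 N. Pads are 22 mm wide; open, the fingers measure 114 mm over their backs; the gripper's body (76 mm by 85 mm) begins 54 mm behind the grasp point. The pads swing forward as they close: fully open they stand 13 mm farther back than shut.
Start: joints at [-1.243, 0.313, 0.046, 1.304, 0, 1.431], TCP at [259.284, -513.268, 231.323] pointing down, gripper open.
Joint ranges: [-2.76, 2.76], [-0.86, 1.69], [-1.03, 1.26], [-2.2, 2.34], [-1.47, 1.5], [-3.14, 3.14]. Speed limits (rad/s): [2.57, 2.57, 3.14, 3.14, 3.14, 3.14].

INTERFACE

Orientations are given as a rotation vector (axis times angle).
In Python, from workcell import env gives the robot as it stands. Calls block until the motion is done:
- env.move_ptp(position, orientation): joint-space move of the TCP to a pose.
- env.movel(position, frame=None, v=150, f_stop=None): straight line of the TCP; frame=None keeps the orientation; v is the mean speed in mm/s. With f_stop (N) it stops when the force on the tool has changed by that much, and returns True; else False.
- env.set_joints(angles): joint-space move.
- env.set_gripper(opening, squeeze=None): finger opening in mm; squeeze is the grip in N (None keeps the last); returns when the fingers have stopped.
- env.hold(seconds).
- env.inverse_kinematics(position, orientation): joint angles nearest the present ones, or None.
- env.snapshot(name): name is "side" or "top"; returns a dict with "color" (384x512x3 uint8, red, green, blue), "fx", "fy", "cx", "cy" (pixels), "k1" (the pictures are not rectified: a ray, as slopes to the right and down, at radius r is drawn at 1 + k1 r^2 times it, then the intrinsics apply), "world_from_camera" (4x4, takes a point from camera to world coordinates). Camera axes: x right, y down, z forward; pixel columns grow to the right and rows downward; lengths in mm; the calibration is good to about 2 mm. A picture is of the moment at which its call begins. There is no depth.
A pose or a line that the arm cannot do raises env.PlanningError and nothing moves.
- env.hand_in(): hands the job in, once; it reports no verdict.
Readings, each from a call of its own:
- env.current_clock(): time.
- env.current_joints(): joint angles.
- env.current_qvel(): joint speeds.
- env.current_joint_efforts(): joint torques, N m.
- env.current_ee_pos(): TCP position.
- env.current_tool_rot(): TCP orientation.
- env.current_ft_force(): force on the tool from outside, world axes, zero at the start.
- env.current_torque(): the same for the moment, N m.
- env.current_finger_gap(): finger opening in mm.
Only numpy, scipy, OpenCV 4.12 (cv2) and the standard library are available. Lean on these libraries where they do the work, as an engineer would, in place of code of your own. Each camera call takes 0.05 s, during which the arm holds its last target. There are 200 camera calls.

## Working session

There is one attempt and no reset: what is moved stays moved. The work goes in short steps, each a Python script; the robot and the scene stay as the last script left them, time stands still between calls to the robot, and variables do not carry over. Pictures are saved under pics/ and viewed, about 12 in all and at most 16, crops included, and the job is handed in when it is done.

```bash
ls; mkdir -p pics; python3 - <<'E'
from workcell import env
import cv2,numpy as np
for n in("top","side"):
    s=env.snapshot(n); cv2.imwrite(f"pics/{n}0.png",cv2.resize(s["color"][:,:,::-1],None,fx=1.5,fy=1.5))
    print(n,s["fx"],s["fy"],s["cx"],s["cy"],s["k1"],np.round(s["world_from_camera"],3).tolist())
print(env.pinch_z,env.current_clock(),env.current_tool_rot(),env.current_finger_gap())
E
```

```text
pics
top 352.56415485337754 352.56415485337754 255.17100883972995 192.265201356092 0.02056882580830918 [[-0.025, -0.995, 0.099, 447.894], [-1.0, 0.023, -0.019, 72.735], [0.017, -0.099, -0.995, 999.968], [0.0, 0.0, 0.0, 1.0]]
side 426.982181812799 426.982181812799 260.38487652824796 192.54941450050475 0.0035360838907389385 [[-0.998, -0.043, 0.04, 510.199], [-0.057, 0.554, -0.831, 898.22], [0.014, -0.831, -0.556, 605.047], [0.0, 0.0, 0.0, 1.0]]
18.700000000000003 0.1 [-3.05440974e+00 -7.27783090e-01  2.24713429e-04] 85.58274684584796
```

View pics/top0.png

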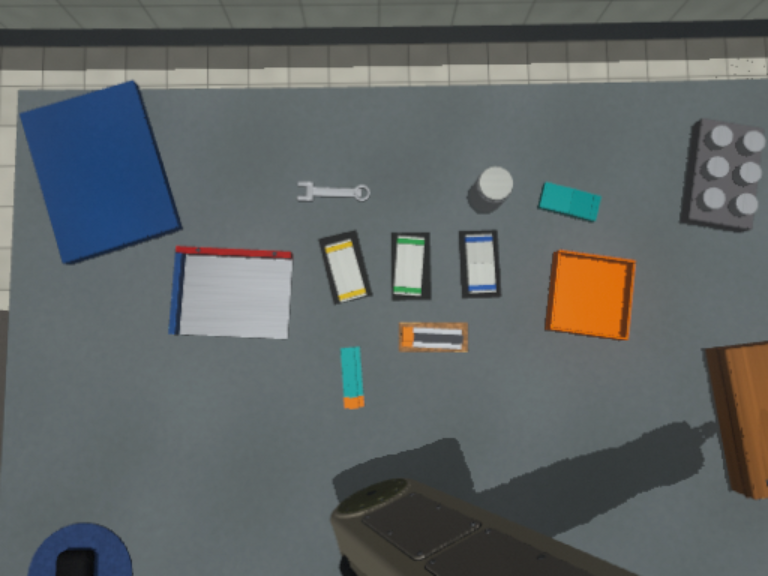

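View pics/side0.png

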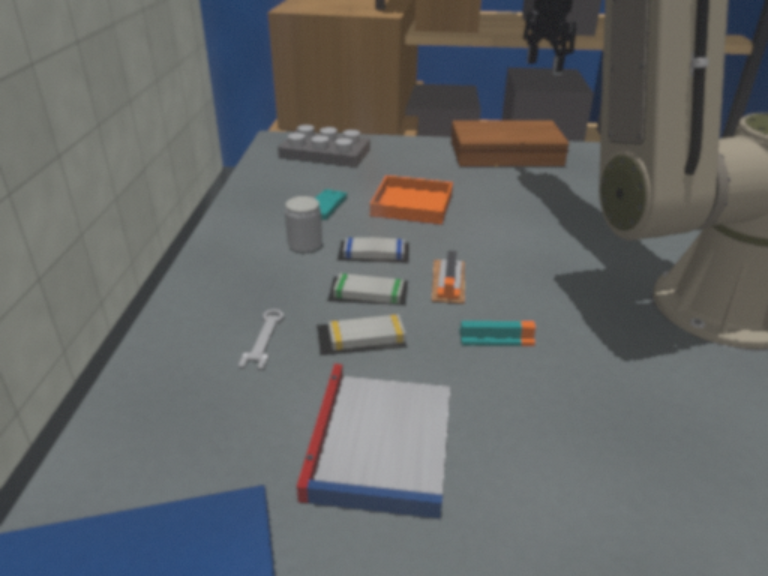

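Both views show all three plates. In the top view at 1.5x, yellow is at (345,267), green at (410,265) and blue at (480,264). The steel straightedge is on its rest at (433,337) with its orange end to the left (+y), the tray is at (592,295) and the fixture is at (235,293). There are also turquoise decoys.

```bash
cat > h.py <<'E'
from workcell import env
import cv2,numpy as np
from scipy.spatial.transform import Rotation as R
HUE=dict(blue=(100,125,120,60),yellow=(22,34,120,100),green=(45,75,90,60),red=(172,180,120,80),orange=(5,18,150,120))
def world(s,px,z):
    px=np.asarray(px,float).reshape(-1,1,2)
    K=np.array([[s["fx"],0,s["cx"]],[0,s["fy"],s["cy"]],[0,0,1]])
    n=cv2.undistortPoints(px,K,np.array([s["k1"],0,0,0]))[:,0]
    T=s["world_from_camera"]; d=np.c_[n,np.ones(len(n))]@T[:3,:3].T
    return T[:3,3]+d*((z-T[2,3])/d[:,2])[:,None]
def comps(s,c,z,amin=8,hue=None):
    """(area_px, centroid world xy, rect centre, rect size, long-axis angle) per colour blob"""
    hsv=cv2.cvtColor(s["color"],cv2.COLOR_RGB2HSV); a,b,sm,vm=hue or HUE[c]
    m=cv2.inRange(hsv,(a,sm,vm),(b,255,255)); n,l,st,ce=cv2.connectedComponentsWithStats(m)
    out=[]
    for i in range(1,n):
        if st[i,4]<amin: continue
        ys,xs=np.nonzero(l==i); w=world(s,np.c_[xs,ys],z)[:,:2]
        (cx,cy),(sw,sh),_=r=cv2.minAreaRect(w.astype(np.float32)); p=cv2.boxPoints(r)
        e=max((p[1]-p[0],p[2]-p[1]),key=np.linalg.norm)
        out.append((int(st[i,4]),w.mean(0),np.array([cx,cy]),(max(sw,sh),min(sw,sh)),np.arctan2(e[1],e[0])))
    return out
def plate(c,s=None,z=16,near=None):
    """plate pose from its two bands: (xy centre, angle in (-pi/2,pi/2], band spacing)"""
    s=s or env.snapshot("top"); k=[o for o in comps(s,c,z,5) if o[0]<90]
    best=None
    for i in range(len(k)):
        for j in range(i):
            d=np.linalg.norm(k[i][1]-k[j][1])
            if 80<d<115:
                q=abs(d-97)+(0 if near is None else .05*np.linalg.norm((k[i][1]+k[j][1])/2-near))
                if best is None or q<best[0]: best=(q,k[i][1],k[j][1],d)
    if best is None: return None
    e=best[1]-best[2]; a=np.arctan2(e[1],e[0]); a=(a+np.pi/2)%np.pi-np.pi/2
    return (best[1]+best[2])/2,a,best[3]
def rot(a):
    """tool down, tool x along world angle a"""
    x=np.array([np.cos(a),np.sin(a),0]); z=np.array([0,0,-1.]); return R.from_matrix(np.c_[x,np.cross(z,x),z]).as_rotvec()
def u(a): return np.array([np.cos(a),np.sin(a)])
def P(xy,z): return [float(xy[0]),float(xy[1]),float(z)]
def save(n,name,crop=None,f=1.5):
    s=env.snapshot(n); im=s["color"][:,:,::-1]
    if crop: x0,y0,x1,y1=crop; im=im[y0:y1,x0:x1]
    cv2.imwrite(f"pics/{name}.png",cv2.resize(im,None,fx=f,fy=f,interpolation=cv2.INTER_CUBIC)); return s
E
python3 - <<'E'
from h import *
np.set_printoptions(precision=3,suppress=True)
s=env.snapshot("top")
for c,z in(("blue",16),("yellow",16),("green",16),("red",28),("orange",20)):
    for o in comps(s,c,z): print(c,o)
for c in("blue","yellow","green"): print(c,plate(c,s))
print("tray",[o[2:] for o in comps(s,"orange",30) if o[0]>500]) 
hsv=cv2.cvtColor(s["color"],cv2.COLOR_RGB2HSV)
for p in((433,337),(440,333),(235,300),(340,270),(345,244),(404,267)): print(p,hsv[int(p[1]/1.5),int(p[0]/1.5)])
E
```

```text
blue (8357, array([779.963, 583.057]), array([782.37 , 581.677]), (302.7016906738281, 223.9846954345703), np.float32(0.2967501))
blue (51, array([ 636.413, -127.282]), array([ 636.027, -129.451]), (51.287940979003906, 5.756070613861084), np.float32(1.548793))
blue (258, array([545.517, 438.608]), array([545.742, 438.591]), (148.2941436767578, 13.166930198669434), np.float32(-0.06960156))
blue (53, array([ 543.958, -132.157]), array([ 544.053, -131.149]), (51.31660461425781, 7.573296546936035), np.float32(-1.5311699))
blue (1394, array([ 98.306, 588.737]), array([100.055, 591.227]), (173.86744689941406, 84.58570861816406), np.float32(1.5275674))
yellow (59, array([626.553, 136.331]), array([626.483, 135.89 ]), (51.41669464111328, 9.017242431640625), np.float32(-1.3216342))
yellow (58, array([537.578, 112.559]), array([537.612, 112.666]), (52.218536376953125, 8.500800132751465), np.float32(-1.3141028))
green (56, array([634.562,   1.292]), array([634.563,   1.295]), (51.56546401977539, 8.004091262817383), np.float32(1.448243))
green (59, array([543.243,   9.271]), array([543.137,   9.5
[... 551 characters left out ...]
73712158203, 20.292402267456055), np.float32(-1.4993683))
blue (array([ 590.185, -129.72 ]), np.float64(0.05267478437329576), np.float64(92.58364051317423))
yellow (array([582.065, 124.445]), np.float64(0.2610813803257286), np.float64(92.09649648603838))
green (array([588.902,   5.281]), np.float64(-0.08715184316485569), np.float64(91.6660875896824))
tray [(array([ 524.724, -332.693]), (149.2818145751953, 144.30169677734375), np.float32(-0.16090721)), (array([ 290.904, -620.147]), (262.17791748046875, 75.01797485351562), np.float32(0.1042248))]
(433, 337) [110  18  83]
(440, 333) [103  11 159]
(235, 300) [103  10 180]
(340, 270) [ 45   8 195]
(345, 244) [ 24 208 204]
(404, 267) [ 50   8 199]
```

```bash
python3 - <<'E'
from h import *
s=save("top","crop1",(105,145,330,285),3.5)
E
```

```text
(no output)
```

View pics/crop1.png

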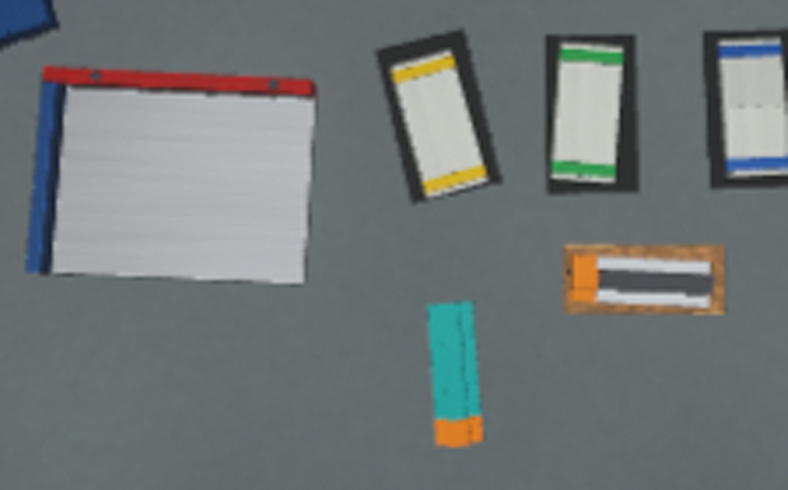

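The crop shows the fixture with its corner at upper left (66,86) and blue/red fences. The straightedge spans (567–712, ~279), and the rest spans (565,245)–(724,314).

```bash
python3 - <<'E'
from h import *
np.set_printoptions(precision=3,suppress=True)
s=env.snapshot("top"); hsv=cv2.cvtColor(s["color"],cv2.COLOR_RGB2HSV)
print("red",[o for o in comps(s,0,28,40,(0,4,140,80))])
x0,y0,x1,y1=262,210,316,240
def roi(name,lo,hi,z):
    m=np.zeros(hsv.shape[:2],np.uint8); m[y0:y1,x0:x1]=cv2.inRange(hsv,lo,hi)[y0:y1,x0:x1]
    ys,xs=np.nonzero(m); w=world(s,np.c_[xs,ys],z)[:,:2]; r=cv2.minAreaRect(w.astype(np.float32))
    c,ev=np.linalg.eigh(np.cov(w.T)); d=ev[:,1]
    print(name,len(w),"mean",w.mean(0),"rect",r,"axis",np.arctan2(d[1],d[0]))
roi("dark rib",(0,0,50),(180,60,110),34)
roi("orange",(5,190,150),(18,255,255),25)
roi("rest brown",(5,60,60),(18,200,255),6)
roi("all edge light",(80,0,125),(140,40,255),14)
print(hsv[y0:y1:4,x0:x1:6].reshape(-1,9,3).tolist()[1:7:2])
sl=cv2.inRange(hsv,(90,0,150),(115,40,255)); n,l,st,ce=cv2.connectedComponentsWithStats(sl)
i=l[200,157]; ys,xs=np.nonzero(l==i); print("slab",st[i],cv2.minAreaRect(world(s,np.c_[xs,ys],6)[:,:2].astype(np.float32)))
E
```

```text
red [(52, array([624.948, 414.786]), array([624.625, 413.742]), (41.95009994506836, 10.470519065856934), np.float32(1.4374926)), (240, array([617.379, 309.492]), array([617.337, 308.036]), (166.2047576904297, 11.467607498168945), np.float32(1.5012599))]
dark rib 380 mean [446.695 -36.363] rect ((453.17681884765625, -34.81610107421875), (145.5517120361328, 78.93585205078125), 88.59939575195312) axis 1.821248727373823
orange 81 mean [455.337  12.27 ] rect ((455.4060974121094, 11.542806625366211), (17.94346809387207, 35.01982879638672), 80.21231079101562) axis 2.981301533123626
rest brown 418 mean [454.94  -36.249] rect ((453.2209777832031, -37.869300842285156), (127.19821166992188, 53.218345642089844), 88.61331176757812) axis 1.5879450540699507
all edge light 191 mean [451.779 -43.465] rect ((451.46295166015625, -43.629737854003906), (83.90939331054688, 33.264862060546875), 87.7453842163086) axis 1.4923830131790639
[[[94, 18, 111], [21, 32, 126], [21, 30, 121], [20, 26, 118], [23, 18, 114], [21, 16, 113], [26, 16, 111], [17, 16, 112], [24, 11, 111]], [[93, 21, 110], [13, 186, 147], [15, 204, 219], [105, 14, 106], [107, 14, 132], [107, 11, 159], [105, 11, 187], [105, 11, 189], [15, 132, 155]], [[97, 21, 111], [14, 190, 192], [13, 157, 211], [105, 8, 198], [105, 10, 206], [105, 10, 207], [105, 10, 206], [101, 10, 205], [15, 132, 147]]]
slab [ 120  170   75   56 3723] ((537.7720947265625, 329.4442138671875), (199.39830017089844, 147.38931274414062), 86.00582122802734)
```

```bash
cat >> h.py <<'E'
def up(z=110):
    p=env.current_ee_pos(); env.movel(P(p,z),v=200)
def tool_a():
    x=R.from_rotvec(env.current_tool_rot()).as_matrix()[:,0]; return np.arctan2(x[1],x[0])
def ik_ok(xy,z,a):
    q=env.inverse_kinematics(P(xy,z),rot(a)); return q
def best(xy,z,angs):
    q0=np.array(env.current_joints()); c=[(np.abs(np.array(q)-q0).max(),a) for a in angs if (q:=ik_ok(xy,z,a)) is not None]
    return min(c)[1]
def lay(xy,a_tool,zc):
    """lower held straightedge; zc = expected TCP height at contact"""
    env.move_ptp(P(xy,zc+50),rot(a_tool)); env.movel(P(xy,zc+6),v=120)
    t=env.movel(P(xy,zc-3),v=20,f_stop=3); z=env.current_ee_pos()[2]
    env.set_gripper(45); env.movel(P(xy,zc+55),v=150); print("lay contact",t,round(z,1)); return z
def press(xy,zs,zend=30):
    env.movel(P(xy,zs+18),v=200); env.movel(P(xy,zs+7),v=120)
    f0=np.array(env.current_ft_force())
    t1=env.movel(P(xy,zend),v=10,f_stop=1.0); z1=env.current_ee_pos()[2]
    t2=False
    f1=env.current_ft_force()[2]-f0[2]
    if f1<4: t2=env.movel(P(xy,zend),v=6,f_stop=5-f1)
    z2=env.current_ee_pos()[2]
    f2=env.current_ft_force()[2]-f0[2]; env.hold(.7); f3=env.current_ft_force()[2]-f0[2]; z3=env.current_ee_pos()[2]
    env.movel(P(xy,zs+18),v=100)
    print("press",np.round(xy,1),t1,t2,"z",np.round([z1,z2,z3],2),"f",np.round([f1,f2,f3],2)); return z3
E
python3 - <<'E'
from h import *
np.set_printoptions(precision=2,suppress=True)
c=np.array([453,-33.]);a=1.53
for n,xy,z,aa in(("edge",c,16,a),("blue",[590,-130],26,.05),("yel",[582,124],26,.26),("grn",[589,5],26,-.087),("fix",[545,390],10,-.07),("tray",[525,-333],10,-.16)):
    for t in(aa,aa+np.pi):
        q=ik_ok(xy,z,t); print(n,round(t,2),None if q is None else np.array(q))
E
```

```text
edge 1.53 [-0.25  0.27 -0.59  0.7   0.    1.36]
edge 4.67 [-0.25  0.27 -0.59  0.7  -0.   -1.78]
blue 0.05 [-0.35  0.5  -0.2   0.87 -0.    2.74]
blue 3.19 [-0.35  0.5  -0.2   0.87 -0.   -0.4 ]
yel 0.26 [ 0.08  0.49 -0.22  0.86  0.    2.96]
yel 3.4 [ 0.08  0.49 -0.22  0.86  0.   -0.18]
grn -0.09 [-0.13  0.48 -0.24  0.85 -0.    3.1 ]
grn 3.05 [-0.13  0.48 -0.24  0.85  0.   -0.04]
fix -0.07 [ 0.5   0.63 -0.02  0.93 -0.   -2.57]
fix 3.07 [ 0.5   0.63 -0.02  0.93 -0.    0.57]
tray -0.16 [-0.69  0.55 -0.16  0.86 -0.    2.61]
tray 2.98 [-0.69  0.55 -0.16  0.86  0.   -0.53]
```

```bash
python3 - <<'E'
from h import *
c=np.array([453,-33.]);a=1.53
env.set_gripper(45)
env.move_ptp(P(c,80),rot(a)); env.movel(P(c,17),v=100)
env.set_gripper(5,squeeze=50); print("gap",env.current_finger_gap())
env.movel(P(c,90),v=120); print("gap",env.current_finger_gap(),env.current_ft_force(),env.current_clock())
save("side","grip1",(250,100,400,250),4)
E
```

```text
gap 14.909344734080104
gap 14.508012463573694 [-0.26607202 -0.78815293 -3.79751469] 4.5917
```

View pics/grip1.png

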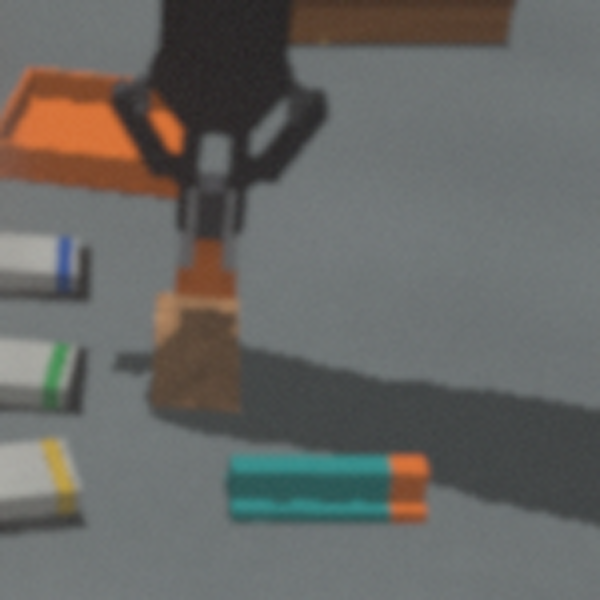

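The straightedge is held level with its orange end towards the camera. Next I lay it on the blue plate.

```bash
cat > test.py <<'E'
from h import *
import sys
def check(c):
    xy,a,d=plate(c); print(c,np.round(xy,1),round(a,3),round(d,1),"gap",env.current_finger_gap())
    lay(xy,a+np.pi,27.5)
    env.set_gripper(0); env.move_ptp(P(xy-45*u(a),62),rot(a+np.pi))
    zo=press(xy-45*u(a),44); zb=press(xy+45*u(a),44)
    print(c,"zo",round(zo,2),"zb",round(zb,2),"t",env.current_clock())
if __name__=="__main__":
    check(sys.argv[1]); p=env.current_ee_pos(); env.movel(P(p,150),v=200); save("side",f"t_{sys.argv[1]}",(180,140,330,240),5)
E
python3 test.py blue
```

```text
Traceback (most recent call last):
  File "test.py", line 10, in <module>
    check(sys.argv[1]); p=env.current_ee_pos(); env.movel(P(p,150),v=200); save("side",f"t_{sys.argv[1]}",(180,140,330,240),5)
    ~~~~~^^^^^^^^^^^^^
  File "test.py", line 4, in check
    xy,a,d=plate(c); print(c,np.round(xy,1),round(a,3),round(d,1),"gap",env.current_finger_gap())
    ^^^^^^
TypeError: cannot unpack non-iterable NoneType object
```

```bash
python3 - <<'E'
import re
t=open('test.py').read()
t=t.replace("    xy,a,d=plate(c)","    env.move_ptp(P([330,-280],120),rot(2.4)); xy,a,d=plate(c)")
open('test.py','w').write(t)
E
python3 test.py blue
```

```text
blue [ 590.2 -129.7] 0.053 92.6 gap 14.830380211376502
lay contact True 28.8
press [ 545.2 -132.1] True True z [42.94 42.95 42.91] f [2.18 3.43 4.08]
press [ 635.1 -127.4] True False z [43.   43.   42.97] f [4.41 4.41 6.02]
blue zo 42.91 zb 42.97 t 15.6667
```

View pics/t_blue.png

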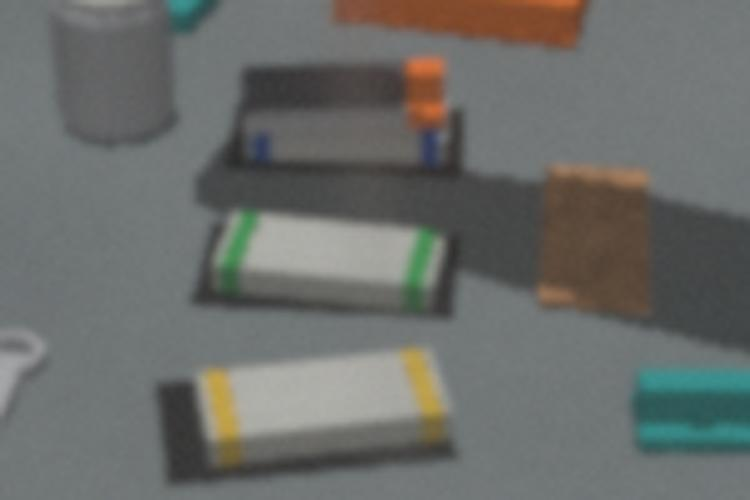

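After the bare-end press the rib top slopes up toward the orange end (about 68→60 px), while the plate edge is nearly level. That hints at rocking. I'll compare pictures after each press to settle it.

```bash
cat > test.py <<'E'
from h import *
import sys
def orange_px(k):
    env.movel(P(env.current_ee_pos(),150),v=200); s=env.snapshot("side"); im=s["color"][140:240,180:330]
    m=cv2.inRange(cv2.cvtColor(im,cv2.COLOR_RGB2HSV),(3,150,90),(18,255,255)); n,l,st,ce=cv2.connectedComponentsWithStats(m)
    # straightedge's orange end: small blob in the plates' area (not touching crop top)
    b=[(st[i],ce[i]) for i in range(1,n) if 15<st[i,4]<160 and st[i,1]>0 and ce[i][0]<140]
    print("orange blobs",[(int(x[0][4]),np.round(x[1],2).tolist()) for x in b])
    return im
def presses(c,xy,a):
    env.set_gripper(0); env.move_ptp(P(xy-45*u(a),70),rot(a+np.pi))
    press(xy-45*u(a),44); A=orange_px("o"); env.movel(P(xy+45*u(a),70),v=200); press(xy+45*u(a),44); B=orange_px("b")
    cv2.imwrite(f"pics/t_{c}.png",cv2.resize(np.vstack([A,B])[:,:,::-1],None,fx=3,fy=3,interpolation=cv2.INTER_CUBIC)); print("t",env.current_clock())
def check(c):
    env.move_ptp(P([330,-280],120),rot(2.4)); xy,a,d=plate(c); print(c,np.round(xy,1),round(a,3),round(d,1),"gap",env.current_finger_gap())
    lay(xy,a+np.pi,27.5); presses(c,xy,a)
if __name__=="__main__": check(sys.argv[1])
E
python3 - <<'E'
from test import *
presses("blue",np.array([590.2,-129.7]),.053)
E
```

```text
press [ 545.3 -132.1] True True z [42.95 42.94 42.89] f [3.52 3.65 5.05]
orange blobs [(52, [84.46, 18.4])]
press [ 635.1 -127.3] True False z [43.02 43.02 42.94] f [5.17 5.17 6.28]
orange blobs [(68, [84.34, 17.59])]
t 24.45
```

View pics/t_blue.png

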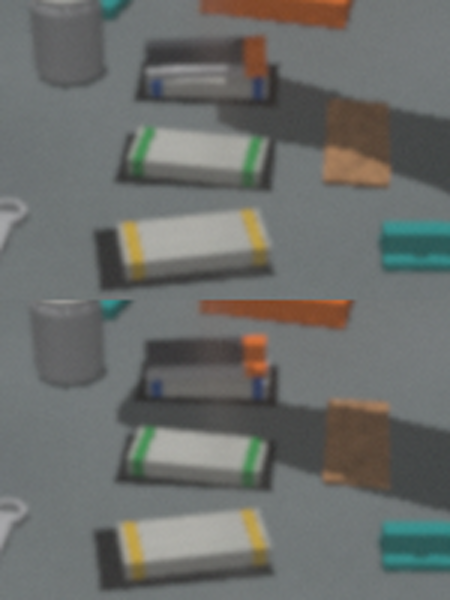

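The arm's shadow confounds the comparison, so I'll repeat it with the arm parked before each picture.

```bash
python3 - <<'E'
t=open('test.py').read()
t=t.replace('env.movel(P(env.current_ee_pos(),150),v=200); s=','env.move_ptp(P([330,-280],120),rot(2.4)); s=')
t=t.replace('env.movel(P(xy+45*u(a),70),v=200);','env.move_ptp(P(xy+45*u(a),70),rot(a+np.pi));')
open('test.py','w').write(t)
E
python3 - <<'E'
from test import *
presses("blue2",np.array([590.2,-129.7]),.053)
E
```

```text
press [ 545.3 -132.1] True True z [42.96 42.93 42.93] f [3.55 4.4  5.03]
orange blobs [(63, [84.38, 17.76])]
press [ 635.1 -127.3] True False z [42.96 42.96 42.96] f [4.58 4.58 5.76]
orange blobs [(64, [84.39, 17.61])]
t 34.3
```

View pics/t_blue2.png

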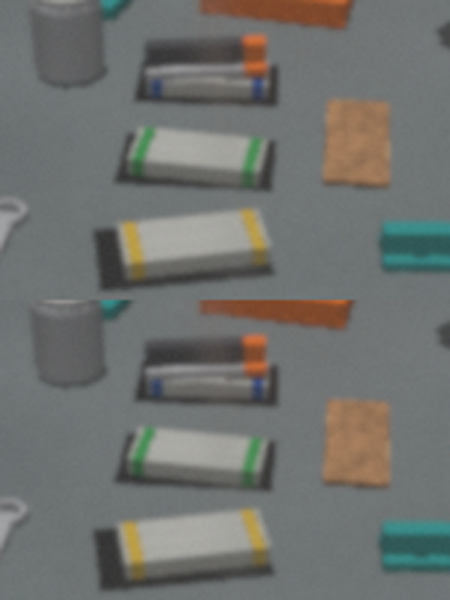

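The orange end moved only 0.15 px between presses, against about 1.7 px expected if it rocked. Both contacts were rigid at z≈42.95, so blue is flat. Next is yellow.

```bash
cat >> h.py <<'E'
def grab_edge(xy,a_tool,z):
    env.set_gripper(45); env.move_ptp(P(xy,z+50),rot(a_tool)); env.movel(P(xy,z),v=100)
    env.set_gripper(5,squeeze=50); env.movel(P(xy,z+60),v=120); print("edge gap",env.current_finger_gap())
E
python3 - <<'E'
from test import *
grab_edge(np.array([590.2,-129.7]),.053+np.pi,27.5)
check("yellow")
E
```

```text
edge gap 14.368845007489314
yellow [582.1 124.3] 0.265 92.0 gap 14.721937010103753
lay contact True 29.1
press [538.7 112.5] True False z [44.08 44.08 44.09] f [4.06 4.06 5.23]
orange blobs [(37, [82.81, 66.84]), (27, [83.74, 76.74])]
press [625.6 136.1] True False z [44.1  44.1  44.12] f [5.06 5.06 5.14]
orange blobs [(36, [82.78, 66.75]), (27, [83.78, 76.7])]
t 53.5917
```

View pics/t_yellow.png

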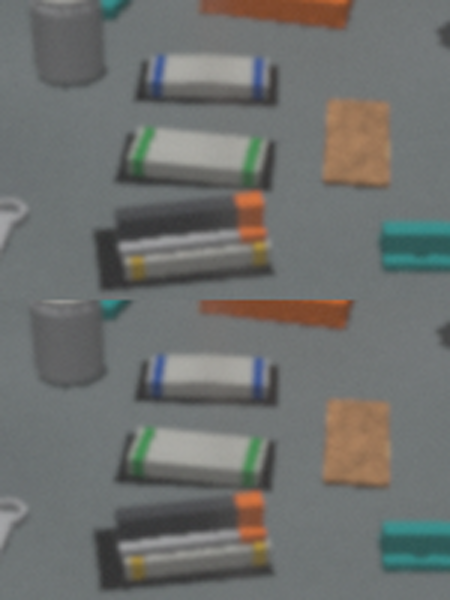

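Yellow reads z = 44.08, which is exactly 16+28 (flat), with no motion and the rib parallel to the plate. That overturns my blue verdict. Its 42.95 at both ends is 1.1 mm lower than a flat plate could give, the rib leaned 0.055 rad, and the bare blue face looks arched in this picture. So blue is crowned, and the edge fell back to the same lean after each press because it sits slightly off the ridge. Next is green.

```bash
python3 - <<'E'
from test import *
grab_edge(np.array([582.1,124.3]),.265+np.pi,27.5)
check("green")
E
```

```text
edge gap 14.675738973606403
green [588.9   5.1] -0.092 91.8 gap 14.435595497607373
lay contact True 28.6
press [544.1   9.2] True False z [44.07 44.07 44.06] f [5.42 5.42 6.01]
orange blobs [(65, [82.38, 46.58])]
press [633.8   0.9] True True z [44.09 44.09 44.08] f [3.85 2.45 3.77]
orange blobs [(63, [82.38, 46.65])]
t 73.1167
```

View pics/t_green.png

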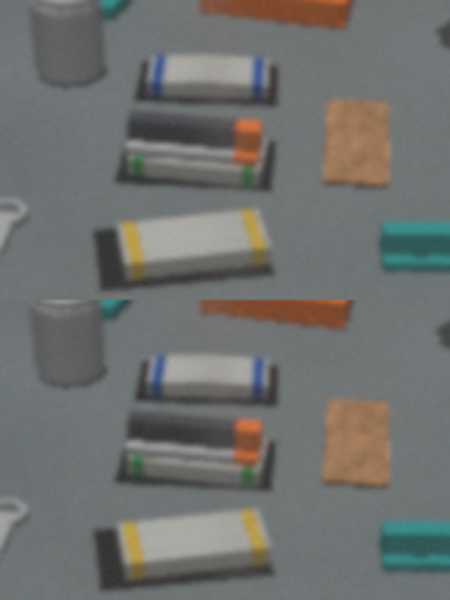

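Green reads 44.07 and 44.08 with no movement, so it is flat. Next I put the straightedge back and move blue to the tray.

```bash
cat >> h.py <<'E'
PARK=lambda: env.move_ptp(P([330,-280],120),rot(2.4))
def grab_plate(xy,a):
    env.set_gripper(76); env.move_ptp(P(xy,70),rot(a+np.pi)); env.movel(P(xy,2.5),v=100)
    env.set_gripper(30,squeeze=70); g=env.current_finger_gap(); env.movel(P(xy,80),v=120); print("plate gap",g,env.current_finger_gap())
    return 45<env.current_finger_gap()<54
E
python3 - <<'E'
from test import *
grab_edge(np.array([588.9,5.1]),-.092+np.pi,27.5)
lay(np.array([453,-38.]),1.546,17.5)
PARK(); xy,a,d=plate("blue"); print(xy,a,d)
if grab_plate(xy,a):
    t=np.array([524.7,-332.7]); at=-.16+np.pi
    env.move_ptp(P(t,80),rot(at)); env.movel(P(t,18),v=120); print("gap",env.current_finger_gap())
    print(env.movel(P(t,5),v=20,f_stop=4),env.current_ee_pos()); env.set_gripper(62); env.movel(P(t,100),v=150)
print(env.current_clock())
env.move_ptp(P([400,200],200),rot(2.4)); save("top","s1")
E
```

```text
edge gap 14.715833920817545
lay contact True 18.5
[ 590.18513767 -129.71973137] 0.05267478437329576 92.58364051317423
plate gap 47.77973992216718 47.97918339157828
gap 47.90636728875107
True [ 524.84454784 -332.97485741    8.93014308]
87.8
```

View pics/s1.png

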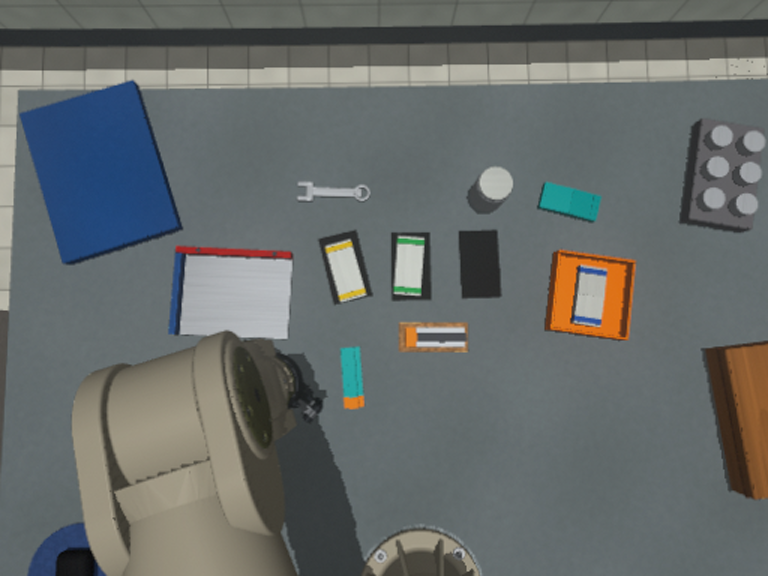

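The blue plate lies in the tray and the straightedge is on its rest, both well placed. Next is yellow, into the fence corner.

```bash
cat >> h.py <<'E'
C=np.array([619.6,424.]); AF=-.07; U=u(AF); V=u(AF+np.pi/2)
def pt(x,y): return C+x*U+y*V
def loc(xy): d=np.array(xy)[:2]-C; return np.round([d@U,d@V],1)
def push(p0,p1,f=8):
    z=10; env.movel(P(p0,45),v=200); t=env.movel(P(p0,z),v=120,f_stop=15)
    if t: print("blocked down!",env.current_ee_pos()); up(); return
    r=env.movel(P(p1,z),v=30,f_stop=f); print("push",r,loc(env.current_ee_pos()),np.round(env.current_ft_force(),1))
    env.hold(.2); e=np.array(p0)-np.array(p1); e/=np.linalg.norm(e); q=np.array(env.current_ee_pos()[:2])+5*e
    env.movel(P(q,z),v=60); env.movel(P(q,45),v=200)
def corner_place(c,y0):
    PARK(); xy,a,d=plate(c); print(c,xy,a,d)
    if not grab_plate(xy,a): return False
    s=pt(-72,y0-53); at=AF+np.pi
    env.move_ptp(P(s,80),rot(at)); env.movel(P(s,20),v=120); print("gap",env.current_finger_gap())
    print("down",env.movel(P(s,7),v=20,f_stop=4),np.round(env.current_ee_pos(),1))
    z=env.current_ee_pos()[2]+.5; env.movel(P(s,z),v=30)
    print("x-push",env.movel(P(pt(-40,y0-53),z),v=30,f_stop=10),loc(env.current_ee_pos()))
    p=np.array(env.current_ee_pos()[:2]); env.set_gripper(60); env.movel(P(p,60),v=150); env.set_gripper(0)
    return True
E
python3 - <<'E'
from h import *
if corner_place("yellow",0):
    push(pt(-55,-53-25-30),pt(-55,-35))
    push(pt(-110-11-12,-25),pt(-110,-25))
    push(pt(-55,-50-30),pt(-55,-52))
print(env.current_clock()); PARK(); s=save("top","s2",(105,145,330,285),3.5); p=plate("yellow",s,22); print(p,loc(p[0]) if p else 0)
E
```

```text
yellow [582.05743122 124.61861633] 0.2573867705110211 92.02269305554653
plate gap 47.817138010833 47.96350265966579
gap 47.986198814284315
down True [544.2 376.3   9.9]
x-push True [-53.4 -53.1]
push True [-55.3 -63.7] [-0.2 -1.6  1.3]
push True [-120.6  -25.2] [0.9 0.  0.3]
push True [-55.1 -63.7] [-0.1 -2.5  2.3]
108.125
(array([563.85274411, 402.92567069]), np.float64(-0.08233382447677151), np.float64(92.00027172017683)) [-54.1 -24.9]
```

View pics/s2.png

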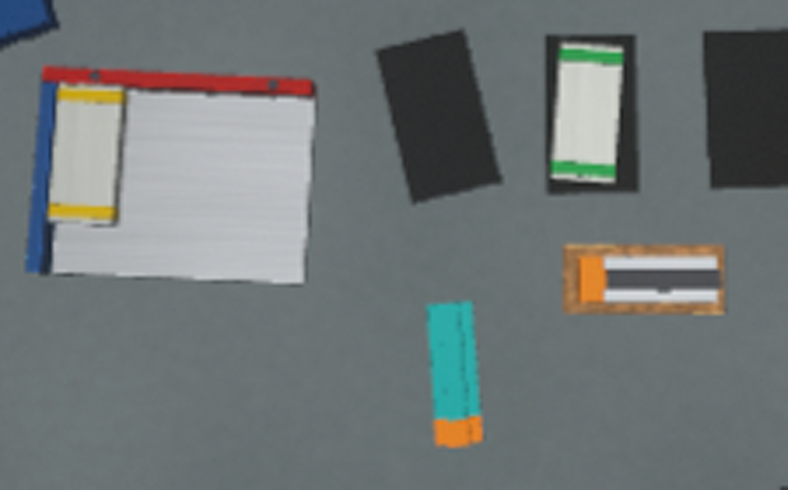

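Yellow is snug in the corner, touching both fences. Next is green.

```bash
python3 - <<'E'
from h import *
if corner_place("green",-50):
    push(pt(-55,-158),pt(-55,-85))
    push(pt(-133,-75),pt(-110,-75))
    push(pt(-55,-130),pt(-55,-102))
    push(pt(-133,-25),pt(-110,-25))
print(env.current_clock()); PARK(); s=save("top","s3",(105,145,330,285),3.5)
for c in("yellow","green"):
    p=plate(c,s,22); print(c,p,loc(p[0]) if p else 0)
print("blue",plate("blue",s,21))
im=save("side","s3s")
E
```

```text
green [588.89911357   5.22997684] -0.08593748480367491 91.814852222837
plate gap 47.89592624382621 47.581167637469264
gap 48.08469638755422
down True [540.6 326.5   9.9]
x-push True [ -53.7 -103.1]
push True [ -55.3 -113.7] [ 0.  -2.2  1.5]
push True [-120.6  -75.2] [ 0.7 -0.4  0.5]
push True [ -55.  -113.7] [ 0.8 -2.2  1.9]
push True [-120.7  -25.2] [ 0.5  0.  -0. ]
130.1583
yellow (array([563.90550652, 404.27260629]), np.float64(-0.08186689343939335), np.float64(91.99333255446857)) [-54.2 -23.6]
green (array([560.18336054, 352.74274054]), np.float64(-0.0919962509878296), np.float64(92.45436240062804)) [-54.3 -75.2]
blue (array([ 524.23567037, -330.1513881 ]), np.float64(-0.16609999052721314), np.float64(92.25547929367656))
```

View pics/s3.png

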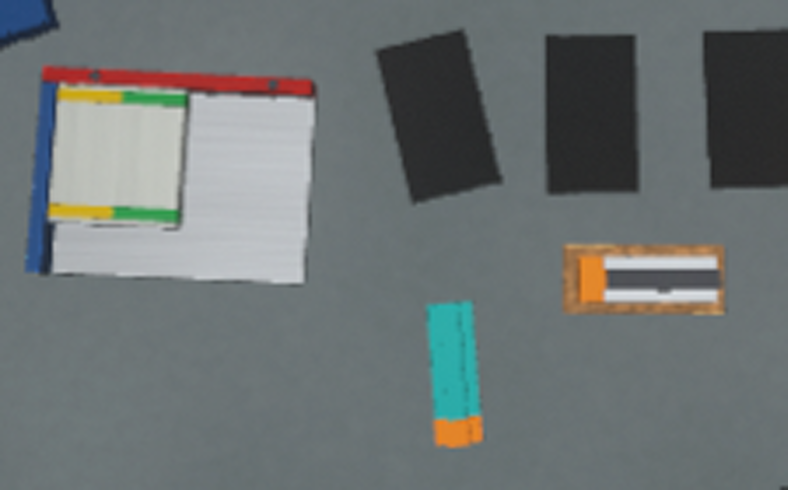

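View pics/s3s.png

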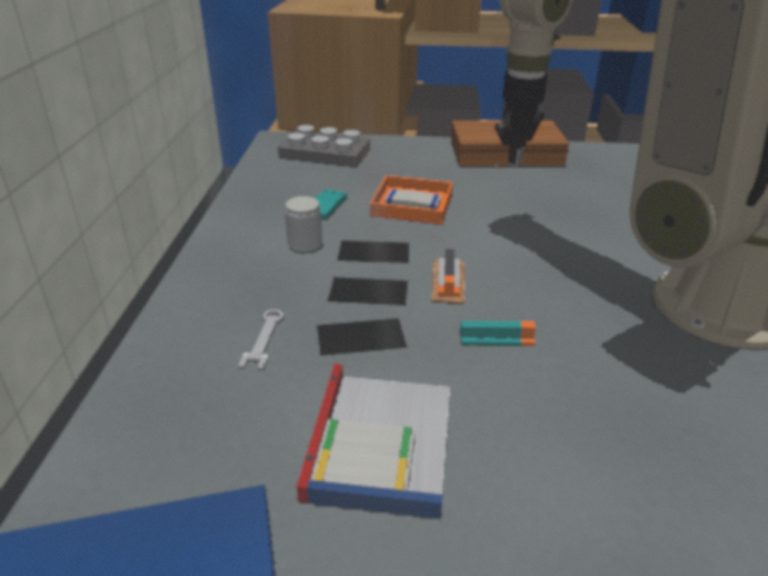

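Both views show the yellow and green plates flush and touching in the corner, blue in the tray, and the straightedge upright within its rest. Handing in.

```bash
python3 - <<'E'
from workcell import env
print(env.hand_in(),env.current_clock())
E
```

```text
the job is handed in; nothing more can be done
the job is handed in; nothing more can be done
```

I checked all three plates in order (blue, yellow, green), sorted them, and handed the job in at about 130 s of the 210 s allowed.

| Plate | Press heights (orange / bare end) | Verdict | Where it is now |
|---|---|---|---|
| Blue | 42.9 / 43.0 mm | crowned, rocks | regrind tray, face up |
| Yellow | 44.1 / 44.1 mm | flat | fence corner, against both fences |
| Green | 44.1 / 44.1 mm | flat | beside yellow, flush with the red fence |

- **Blue verdict:** this one is not clear-cut. I pressed blue three times. The pictures taken between presses did not show it rocking: the orange end moved about 0.15 px, against about 1.7 px expected, so I first called it flat. I changed that because a flat plate reads 44.1 mm and blue read 1.1 mm lower at both ends. The straightedge also leaned roughly 0.055 rad toward its bare end, and blue's face looks arched in the side view. I think it tipped back after each orange-end press because it sat slightly off the ridge, but I did not confirm that.
- **Press force:** readings at the end of each hold ranged from about 3.8 to 6.3 N.
- **Final checks:** the last pictures show yellow and green without a visible gap, and the push contact positions agree to within about 0.5 mm. The straightedge is upright and lengthwise on its rest, about 4 mm off centre. The tin and spanner look unmoved. There was no steel disc in this scene.

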